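# Fit the coarse seed plate on the tray seeder

## Robot

A 6-joint arm with a two-finger parallel gripper is mounted at the origin on the work surface. World frame = base frame: x ahead of the robot, y to its left, z up, the work surface at z = 0. Lengths are in m, angles in degrees, forces in N, time in s.
With the tool pointing down it reaches from about 0.375 to 0.9 m from the base axis. Payload 3.1 kg.
Tool frame: the origin (TCP) lies at the very end of the fingers, on their centre line; the grasp point (between the pads) lies 19 mm behind it; z points along the fingers, y is the line along which they close (so a half turn about z gives the same grasp; the last joint's range is limited). The gripper opens to 87 mm and grips with 3 to 60 N. Pads are 19 mm wide; open, the fingers measure 117 mm over their backs; the gripper's body (75 mm by 190 mm) begins 51 mm behind the grasp point.
Start: joints at [61.221, 30.224, 82.088, -0, 67.689, -10.227], TCP at [0.199, 0.593, 0.223] pointing down, gripper open.
Joint ranges: [-176.69, 176.69], [-43.24, 126.21], [12.49, 139.97], [-82, 262], [0, 151.66], [-163.58, 163.58]. Speed limits (degrees/s): [159.86, 159.86, 180, 180, 180, 180].

## Interface

Orientations are given as a 3x3 rotation matrix whose columns are the frame's x, y, z axes.
In Python, from rig import bot gives the robot as it stands.
- The arm moves only by the tool move_arm, never from a script. Its argument "increments" is a list of rows, each an object with "xyz": the shift along the tool's x, y, z in mm, a list of three; "roll": the turn about the tool's z in rad; "grip": the opening in per cent of the stroke, from 0 (shut) to 100 (fully open). A call has 1 to 5 rows; each row shifts and turns the commanded pose from where the row before left it, along the tool's axes as they then stand; what a row does not reach is not made up. A row lasts 1/12 s, in which the tool goes at most 41.7 mm and 7.16 degrees, less where a joint would pass 70% of its speed; a pose out of reach is approached as far as the arm can. A call is refused whole if a number of a shift passes 41.7 or a number of a turn 0.125, either way. A call with a gripper value outside its range is refused whole. The fingers move at their own pace and stop on an object; the grip force is fixed at half the most. Time passes only in rows, so rows that do not move let the fingers close. It gives the time, the measured TCP pose, the force, the opening and the grip force at its end, in the units of the state.
- bot.read_state(): the state, without advancing time (a new reading comes with each control period).
- bot.capture(name): name is "scene" or "top" or "wrist"; returns (picture, depth): 420x560x3 uint8, red, green, blue; 420x560 float32, m along the optical axis (not along the pixel's ray), 0 where there is no reading.
- bot.camera_model(name): a dict with "intrinsics" (3x3 intrinsics, pixels), "rvec" (rotation vector, rad) and "tvec" (3), from world to camera coordinates, as OpenCV has them; the wrist camera has in their place "tool_from_camera" (4x4, takes a point from camera to tool coordinates, whose origin is the TCP and whose axes are the flange's). Camera axes: x right, y down, z forward; pixel columns grow to the right and rows downward; lengths in m; the calibration is good to about 2 mm. A picture is of the moment at which its call begins: read the wrist's pose just before it. camera_model takes no time and is no camera call.
- bot.hand_in(): hands the job in; it is judged then, once.
Trained networks look in the newest picture that a camera, given by its name, has taken for a name from the list of things; names that differ only in an ending like _2 or _b are one class to them, and where a whole thing is asked for, a point or a joint stands for the part that bears it (a point fixed in the world has none). Each returns a list of dicts, best first, with "conf" (0 to 1); they miss things now and then, are a little off and sometimes report something else, mostly with a low value. They report only what shows in the picture. A call takes as long as a camera call. They do not tell look-alikes from the thing itself.
- bot.spot_in(label, camera): "at" ([x, y, z] in m, in the coordinates of the camera as it stood for that picture, good to about 4 mm: the middle of the surface that is visible of it).
- bot.trace(label, camera): "mask" (420x560 bool, what is visible of it).
The state is a dict: "time_s": time; "joint_positions": joint angles; "qvel": joint speeds; "tau": joint torques, N m; "position": TCP position; "tcp_rot": TCP orientation; "force": force on the tool from outside, world axes, zero at the start; "moment": the same for the moment, N m; "opening": opening from 0.0 (shut) to 1.0 (fully open); "grasp_force": force on a finger pad.
Only numpy, scipy, OpenCV 4.12 (cv2) and the standard library are available. Lean on these libraries where they do the work, as an engineer would, in place of code of your own. Each camera call takes 0.05 s, during which the arm holds its last target. There are 200 camera calls.

## Task

Change the tray seeder over to big seeds: take the seed plate with the few large round cells, turn it so that the slot in its hub lines up with the seeder's upright key, and set it fully down on the round deck, flat and released. Leave the other seed plate, with the many small cells, where it lies.

Things in the scene. Friction and masses are not known exactly. Their poses are not given: they have to be found in the camera images.
- coarse_plate: Seed plate to fit: aluminium disc, 124 mm across, 6 thick, with 8 large dark cells (18 mm) round its rim, about 0.11-0.23 kg. Grey hub on its middle, 72 mm (plate x) by 44 (y), top 46 above the underside: grip it across the 44. A slot 56 (x) by 28 (y) goes right through hub and disc. Origin: centre of underside; z up, x along the slot. Half a turn fits alike.
- fine_plate: The other seed plate, to be left alone: same disc, hub and slot, but with 24 small dark cells (6 mm) near its rim. Origin and axes as for the coarse plate.
- seeder_seat (a point): On the fixed grey tray seeder (190 x 170 mm): top centre of its round deck (120 across, 60 above table), where a seated plate's underside centre lies. Here a fixed flat dark steel key stands 30 mm up: 40 long on this frame's x, 12 thick on y, z up. A slot lined up within 5 mm and 10 degrees drops over it. Control strip beyond the deck (+x): 71 above table, clear of the plate.
Not all that is in view belongs to the job. What is shaped like the coarse_plate but green is not meant.

How it is judged (in metres and radians):
At the end, for the whole second after the job is handed in: The coarse plate lies flat (within 6 degrees, hub up) and at rest on the seeder's deck, over the key: its centre within 15 mm of the deck's centre, its underside within 5 mm of the deck, its slot within 25 degrees of the key (either way round). The fine plate is within 30 mm of where it lay (horizontal distance between coarse_plate and seeder_seat below 0.015 m and z of coarse_plate in the frame of seeder_seat between -0.005 and 0.005 m and angle between the x axis of coarse_plate and the x axis of seeder_seat, either way round below 0.45 rad and angle between coarse_plate's own z axis and vertical below 0.1 rad and linear speed of coarse_plate below 0.03 m/s and distance of fine_plate from where it was at the start of the episode below 0.03 m); the robot touches nothing.
It fails at once if the fine plate is moved more than 30 mm (distance of fine_plate from where it was at the start of the episode above 0.03 m).
It also fails if it takes over 42 s, if anything falls off the work surface, if the arm or the gripper's body presses on something with over 40 N, if the wrist force passes 120 N, or if a joint passes its speed limit or range.

## Working session

There is one attempt and no reset: what is moved stays moved. The work goes in short steps, Python scripts to look and compute and a tool call to move; the robot and the scene stay as the last step left them, time stands still between calls to the robot, and variables do not carry over. Pictures are saved under pics/ and viewed, at most 10 in all, crops included, and the job is handed in when it is done.

Besides the shell and the picture viewer there is one more tool, called after "Request:" as name([rows], argument=value, ...), one row to a line, values as JSON. move_arm: Moves the arm, as the interface text tells. Its arguments: {"type":"object","properties":{"increments":{"type":"array"}},"required":["increments"]}

```bash
mkdir -p pics
cat > h.py <<'E'
import numpy as np, cv2
from rig import bot
def w2c(n):
    m=bot.camera_model(n); K=np.array(m["intrinsics"])
    if "rvec" in m:
        R=cv2.Rodrigues(np.array(m["rvec"],float))[0]; t=np.array(m["tvec"]).ravel()
        T=np.eye(4); T[:3,:3]=R.T; T[:3,3]=-R.T@t
    else:
        s=bot.read_state(); B=np.eye(4); B[:3,:3]=s["tcp_rot"]; B[:3,3]=s["position"]
        T=B@np.array(m["tool_from_camera"])
    return K,T
def cloud(d,K,T):
    v,u=np.indices(d.shape); p=np.stack([(u-K[0,2])/K[0,0]*d,(v-K[1,2])/K[1,1]*d,d],-1)
    return p@T[:3,:3].T+T[:3,3]
def snap(n):
    K,T=w2c(n); im,d=bot.capture(n); return im,d,K,T,cloud(d,K,T)
E
python3 - <<'E'
from h import *
for n in("top","scene"):
    im,d,K,T,P=snap(n); cv2.imwrite(f"pics/{n}0.png",im[:,:,::-1]); np.savez(f"{n}0.npz",im=im,d=d,P=P)
    for l in("coarse_plate","fine_plate","seeder_seat"):
        try:
            for r in bot.spot_in(l,n):
                p=np.array(r["at"]); q=K@p; print(n,l,round(r["conf"],2),(T[:3,:3]@p+T[:3,3]).round(3),(q[:2]/q[2]).round())
        except Exception as e: print(l,e)
print(bot.read_state())
E
```

```text
top coarse_plate 0.65 [0.503 0.273 0.007] [178. 193.]
top coarse_plate 0.65 [0.346 0.28  0.005] [175. 256.]
top fine_plate 0.58 [0.562 0.018 0.007] [279. 168.]
top seeder_seat 0.68 [ 0.557 -0.293  0.058] [408. 163.]
scene coarse_plate 0.98 [0.358 0.291 0.005] [413. 280.]
scene coarse_plate 0.66 [0.522 0.286 0.004] [353. 323.]
scene fine_plate 0.64 [0.579 0.03  0.005] [252. 254.]
scene seeder_seat 0.94 [ 0.582 -0.267  0.049] [180. 168.]
{'time_s': 0.4, 'joint_positions': array([ 6.12212747e+01,  3.02322910e+01,  8.20966605e+01,  2.11401564e-03,
        6.76878445e+01, -1.02278324e+01]), 'qvel': array([ 0.05661611, -0.05948298, -0.11241889, -0.0354252 ,  0.00945319,
        0.03357157]), 'tau': array([-9.82321740e-05, -4.39503443e+01, -1.76656491e+01,  6.33345405e-02,
        5.30049205e-02, -7.18759043e-05]), 'position': array([0.1987566 , 0.59244073, 0.2224042 ]), 'tcp_rot': array([[-9.48036970e-01,  3.18160139e-01, -1.71046819e-04],
       [ 3.18160174e-01,  9.48036943e-01, -2.40505195e-04],
       [ 8.56395370e-05, -2.82428101e-04, -9.99999956e-01]]), 'force': array([ 0.27733995,  0.04206464, -0.06228533]), 'moment': array([-0.0184928 , -0.01799164,  0.03889014]), 'grasp_force': 0.0, 'opening': 1.0009256486406382}
```

View pics/top0.png

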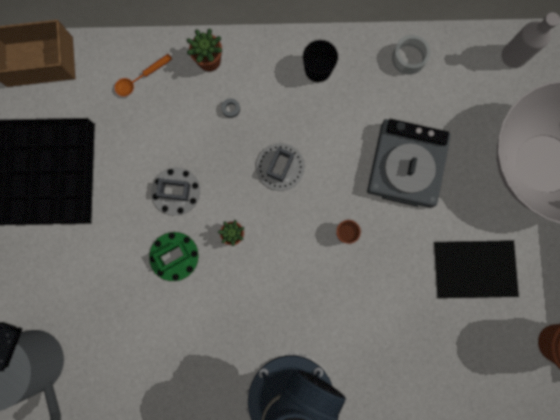

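View pics/scene0.png

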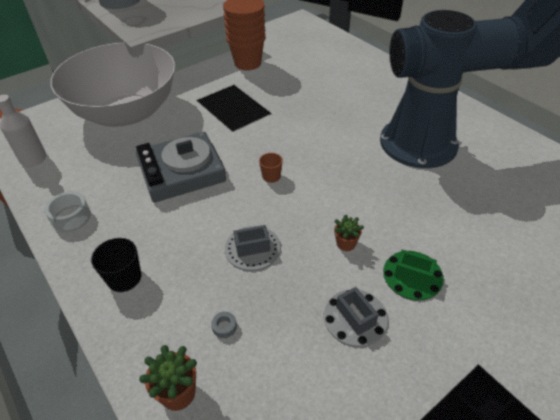

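Top view candidates: grey plate with 8 large cells (176,191), which fits; grey plate with small cells (280,167), the fine one; green plate (174,256), not meant. The seeder is at (408,165). I choose (176,191) and check it in a crop.

Run:
```python
from h import *
f=np.load("top0.npz"); im,P=f["im"],f["P"]
def fit(c,r,z0,z1):
    m=(np.hypot(P[...,0]-c[0],P[...,1]-c[1])<r)&(P[...,2]>z0)&(P[...,2]<z1)
    q=P[m]; (x,y),(w,h),a=cv2.minAreaRect((q[:,:2]*1000).astype(np.float32))
    if w<h:a+=90
    print(c,m.sum(),"c",round(x,1),round(y,1),"wh",round(w,1),round(h,1),"long ang",round((a+90)%180-90,1),"z",np.median(q[:,2]).round(4),"mean",q[:,:2].mean(0).round(4))
fit((.503,.273),.07,.03,.06)
fit((.503,.273),.08,.003,.06)
fit((.562,.018),.07,.03,.06)
fit((.557,-.293),.05,.075,.1)
fit((.557,-.293),.063,.055,.066)
fit((.557,-.293),.15,.03,.1)
a=cv2.resize(im[140:240,126:226],(400,400),interpolation=3);b=cv2.resize(im[113:213,355:455],(400,400),interpolation=3)
cv2.imwrite("pics/crop.png",np.hstack([a,b])[:,:,::-1])
```

```text
(0.503, 0.273) 339 c 507.2 280.1 wh 73.6 44.6 long ang 82.5 z 0.0454 mean [0.5069 0.2789]
(0.503, 0.273) 1743 c 502.6 274.7 wh 154.4 150.9 long ang 59.3 z 0.0071 mean [0.5046 0.2765]
(0.562, 0.018) 314 c 564.8 15.7 wh 44.2 73.0 long ang -24.8 z 0.0455 mean [0.5641 0.016 ]
(0.557, -0.293) 107 c 544.0 -297.3 wh 13.1 40.7 long ang -13.1 z 0.0888 mean [ 0.5434 -0.2963]
(0.557, -0.293) 1562 c 548.7 -296.4 wh 112.6 112.0 long ang 69.8 z 0.0599 mean [ 0.5483 -0.2955]
(0.557, -0.293) 5390 c 560.1 -302.3 wh 171.3 193.0 long ang -14.3 z 0.0562 mean [ 0.5598 -0.2988]
```

View pics/crop.png

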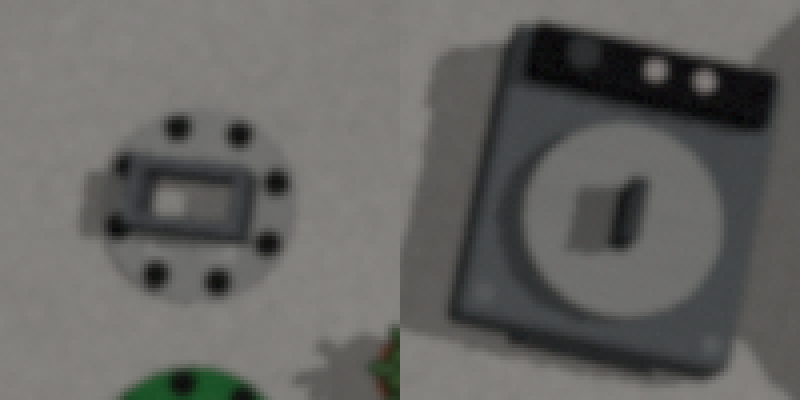

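The crop at left shows 8 large cells on a grey plate, so the choice holds. At right, the key leans by about -13°. Next I move over the plate.

Request:
move_arm([
  {"xyz": [-32.6, -16.5, 0], "roll": 0, "grip": 100},
  {"xyz": [-32.6, -16.5, 0], "roll": 0, "grip": 100},
  {"xyz": [-32.6, -16.5, 0], "roll": 0, "grip": 100},
  {"xyz": [-32.6, -16.5, 0], "roll": 0, "grip": 100},
  {"xyz": [-32.6, -16.5, 0], "roll": 0, "grip": 100},
])

```text
time_s: 0.82
position: [0.3279, 0.4613, 0.2227]
tcp_rot: [[-0.948, 0.317, 0.0], [0.317, 0.948, 0.0], [-0.0, 0.0, -1.0]]
force: [0.4, 0.4, 1.0]
opening: 0.998
grasp_force: 0.0
```

Request:
move_arm([
  {"xyz": [-32.6, -16.5, 0], "roll": 0, "grip": 100},
  {"xyz": [-32.6, -16.5, 0], "roll": 0, "grip": 100},
  {"xyz": [-32.6, -16.5, 0], "roll": 0, "grip": 100},
  {"xyz": [-32.6, -16.5, 0], "roll": 0, "grip": 100},
  {"xyz": [-32.6, -16.5, 0], "roll": 0, "grip": 100},
])

```text
time_s: 1.23
position: [0.4565, 0.331, 0.2227]
tcp_rot: [[-0.948, 0.318, 0.0], [0.318, 0.948, 0.0], [-0.0, 0.0, -1.0]]
force: [0.1, 0.8, 0.3]
opening: 0.999
grasp_force: 0.0
```

Request:
move_arm([
  {"xyz": [-32.6, -16.5, 0], "roll": 0, "grip": 100},
  {"xyz": [-32.6, -16.5, 0], "roll": 0, "grip": 100},
  {"xyz": [0, 0, 0], "roll": 0.115, "grip": 100},
  {"xyz": [0, 0, 0], "roll": 0.115, "grip": 100},
  {"xyz": [0, 0, 0], "roll": 0.115, "grip": 100},
])

```text
time_s: 1.65
position: [0.5075, 0.2793, 0.2225]
tcp_rot: [[-0.78, 0.626, -0.0], [0.626, 0.78, 0.0], [0.0, -0.0, -1.0]]
force: [-0.0, 1.2, 0.1]
opening: 1.002
grasp_force: 0.0
```

Request:
move_arm([
  {"xyz": [0, 0, 0], "roll": 0.115, "grip": 100},
  {"xyz": [0, 0, 0], "roll": 0.115, "grip": 100},
  {"xyz": [0, 0, 0], "roll": 0.115, "grip": 100},
  {"xyz": [0, 0, 0], "roll": 0.115, "grip": 100},
  {"xyz": [0, 0, 0], "roll": 0.115, "grip": 100},
])

```text
time_s: 2.07
position: [0.5067, 0.2803, 0.2226]
tcp_rot: [[-0.316, 0.949, 0.0], [0.949, 0.316, 0.0], [0.0, 0.0, -1.0]]
force: [0.6, 0.5, -0.5]
opening: 1.003
grasp_force: 0.0
```

Request:
move_arm([
  {"xyz": [0, 0, 0], "roll": 0.115, "grip": 100},
  {"xyz": [0, 0, 0], "roll": 0.115, "grip": 100},
  {"xyz": [0, 0, 0], "roll": 0.115, "grip": 100},
  {"xyz": [0, 0, 0], "roll": 0.115, "grip": 100},
  {"xyz": [0, 0, 0], "roll": 0, "grip": 100},
])

```text
time_s: 2.48
position: [0.5068, 0.2803, 0.2226]
tcp_rot: [[0.135, 0.991, 0.0], [0.991, -0.135, 0.0], [0.0, 0.0, -1.0]]
force: [0.3, -0.5, 0.1]
opening: 0.999
grasp_force: 0.0
```

```bash
cat >> h.py <<'E'
def st():
    s=bot.read_state(); R=np.array(s["tcp_rot"]); p=np.array(s["position"])
    print("t",round(s["time_s"],2),"p",p.round(4),"yang",np.degrees(np.arctan2(R[1,1],R[0,1])).round(2),"zax",R[:,2].round(3),"F",np.round(s["force"],1),"op",round(s["opening"],3),"gf",round(s["grasp_force"],1)); return p,R
def rect(P,c,r,z0,z1):
    m=(np.hypot(P[...,0]-c[0],P[...,1]-c[1])<r)&(P[...,2]>z0)&(P[...,2]<z1); q=P[m]
    if len(q)<20: print("few",len(q)); return
    (x,y),(w,h),a=cv2.minAreaRect((q[:,:2]*1000).astype(np.float32))
    if w<h:a+=90
    print(m.sum(),"c",round(x,1),round(y,1),"wh",round(w,1),round(h,1),"long ang",round((a+90)%180-90,1),"z",np.median(q[:,2]).round(4))
    return np.array([x,y])/1000
E
python3 - <<'E'
from h import *
p,R=st(); im,d,K,T,P=snap("wrist"); cv2.imwrite("pics/w1.png",im[:,:,::-1])
c=rect(P,(.507,.28),.065,.038,.055)
if c is not None: print("tool shift mm",(R.T@(np.r_[c,.014]-p)*1000).round(1))
E
```

```text
t 2.48 p [0.5068 0.2803 0.2226] yang -7.73 zax [ 0.  0. -1.] F [ 0.3 -0.5  0.1] op 0.999 gf 0.0
1654 c 509.1 282.3 wh 71.4 44.0 long ang 82.1 z 0.0457
tool shift mm [  2.2   2.  208.6]
```

View pics/w1.png

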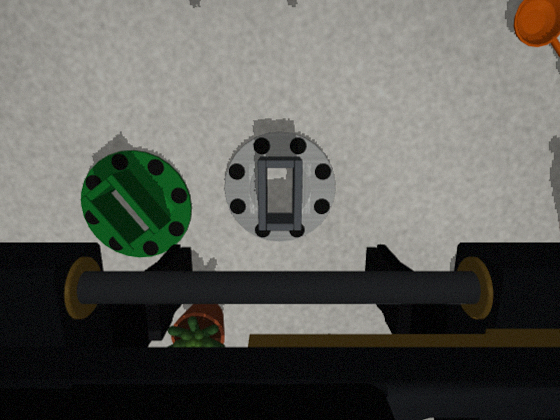

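The picture shows the grey plate with 8 cells at (280,190), in line with the fingers, and the green one at left (137,203). The alignment is good, so I descend and grip.

Request:
move_arm([
  {"xyz": [1.5, 1, 38], "roll": 0, "grip": 100},
  {"xyz": [0, 0, 38], "roll": 0, "grip": 100},
  {"xyz": [0, 0, 38], "roll": 0, "grip": 100},
  {"xyz": [0, 0, 34], "roll": 0, "grip": 100},
  {"xyz": [0, 0, 25], "roll": 0, "grip": 100},
])

```text
time_s: 2.95
position: [0.5066, 0.2812, 0.0468]
tcp_rot: [[0.129, 0.992, -0.003], [0.992, -0.129, -0.001], [-0.001, -0.003, -1.0]]
force: [-0.7, 0.2, -0.8]
opening: 1.004
grasp_force: 0.0
```

Request:
move_arm([
  {"xyz": [0, 0, 18], "roll": 0, "grip": 100},
  {"xyz": [0, 0, 10], "roll": 0, "grip": 100},
  {"xyz": [0, 0, 6.5], "roll": 0, "grip": 100},
  {"xyz": [0, 0, 0], "roll": 0, "grip": 100},
  {"xyz": [0, 0, 0], "roll": 0, "grip": 30},
])

```text
time_s: 3.37
position: [0.5086, 0.2819, 0.0157]
tcp_rot: [[0.132, 0.991, 0.001], [0.991, -0.132, 0.0], [0.001, 0.001, -1.0]]
force: [0.0, -0.5, 0.5]
opening: 0.972
grasp_force: 0.0
```

Request:
move_arm([
  {"xyz": [0, 0, 0], "roll": 0, "grip": 30},
  {"xyz": [0, 0, 0], "roll": 0, "grip": 30},
  {"xyz": [0, 0, 0], "roll": 0, "grip": 30},
  {"xyz": [0, 0, 0], "roll": 0, "grip": 30},
  {"xyz": [0, 0, 0], "roll": 0, "grip": 30},
])

```text
time_s: 3.78
position: [0.5081, 0.2818, 0.0156]
tcp_rot: [[0.132, 0.991, 0.001], [0.991, -0.132, 0.0], [0.0, 0.001, -1.0]]
force: [-0.2, 0.0, 0.6]
opening: 0.629
grasp_force: 0.0
```

Request:
move_arm([
  {"xyz": [0, 0, 0], "roll": 0, "grip": 30},
  {"xyz": [0, 0, 0], "roll": 0, "grip": 30},
  {"xyz": [0, 0, 0], "roll": 0, "grip": 30},
  {"xyz": [0, 0, 0], "roll": 0, "grip": 30},
  {"xyz": [0, 0, 0], "roll": 0, "grip": 30},
])

```text
time_s: 4.2
position: [0.508, 0.2817, 0.0152]
tcp_rot: [[0.133, 0.991, 0.0], [0.991, -0.133, 0.0], [0.0, 0.0, -1.0]]
force: [-0.4, -0.1, 2.4]
opening: 0.505
grasp_force: 30.0
```

Request:
move_arm([
  {"xyz": [0, 0, -20], "roll": 0, "grip": 30},
  {"xyz": [0, 0, -35], "roll": 0, "grip": 30},
  {"xyz": [0, 0, -40], "roll": 0, "grip": 30},
  {"xyz": [0, 0, -40], "roll": 0, "grip": 30},
  {"xyz": [0, 0, -40], "roll": 0, "grip": 30},
])

```text
time_s: 4.62
position: [0.5069, 0.2814, 0.191]
tcp_rot: [[0.133, 0.991, -0.002], [0.991, -0.133, -0.001], [-0.001, -0.002, -1.0]]
force: [-0.0, 0.5, -2.7]
opening: 0.499
grasp_force: 30.0
```

Request:
move_arm([
  {"xyz": [0, 0, -10], "roll": 0, "grip": 30},
  {"xyz": [-20, 4, 0], "roll": 0, "grip": 30},
  {"xyz": [-30, 6, 0], "roll": 0, "grip": 30},
  {"xyz": [-35, 7, 0], "roll": 0, "grip": 30},
  {"xyz": [-35, 7, 0], "roll": 0, "grip": 30},
])

```text
time_s: 5.03
position: [0.5147, 0.1587, 0.1991]
tcp_rot: [[0.131, 0.991, -0.002], [0.991, -0.131, -0.0], [-0.0, -0.002, -1.0]]
force: [1.1, -0.3, -0.7]
opening: 0.504
grasp_force: 30.0
```

Request:
move_arm([
  {"xyz": [-35, 7, 0], "roll": 0, "grip": 30},
  {"xyz": [-35, 7, 0], "roll": 0, "grip": 30},
  {"xyz": [-35, 7, 0], "roll": 0, "grip": 30},
  {"xyz": [-35, 7, 0], "roll": 0, "grip": 30},
  {"xyz": [-35, 7, 0], "roll": 0, "grip": 30},
])

```text
time_s: 5.45
position: [0.5262, -0.02, 0.1989]
tcp_rot: [[0.133, 0.991, -0.002], [0.991, -0.133, 0.001], [0.0, -0.002, -1.0]]
force: [0.3, 0.2, -0.8]
opening: 0.499
grasp_force: 30.0
```

Request:
move_arm([
  {"xyz": [-35, 7, 0], "roll": 0, "grip": 30},
  {"xyz": [-35, 7, 0], "roll": 0, "grip": 30},
  {"xyz": [-35, 7, 0], "roll": 0, "grip": 30},
  {"xyz": [-35, 7, 0], "roll": 0, "grip": 30},
  {"xyz": [-35, 7, 0], "roll": 0, "grip": 30},
])

```text
time_s: 5.87
position: [0.5378, -0.198, 0.1988]
tcp_rot: [[0.133, 0.991, -0.002], [0.991, -0.133, 0.001], [0.001, -0.002, -1.0]]
force: [0.5, 0.4, -1.8]
opening: 0.507
grasp_force: 30.0
```

Request:
move_arm([
  {"xyz": [-35, 7, 0], "roll": 0, "grip": 30},
  {"xyz": [-20, 4, 0], "roll": 0, "grip": 30},
  {"xyz": [-10, 1, 0], "roll": 0, "grip": 30},
  {"xyz": [0, 0, 0], "roll": 0.08, "grip": 30},
  {"xyz": [0, 0, 0], "roll": 0.12, "grip": 30},
])

```text
time_s: 6.28
position: [0.541, -0.2624, 0.1986]
tcp_rot: [[0.332, 0.943, -0.002], [0.943, -0.332, 0.002], [0.001, -0.003, -1.0]]
force: [0.6, -0.6, -1.2]
opening: 0.506
grasp_force: 30.0
```

Request:
move_arm([
  {"xyz": [0, 0, 0], "roll": 0.12, "grip": 30},
  {"xyz": [0, 0, 0], "roll": 0.12, "grip": 30},
  {"xyz": [0, 0, 0], "roll": 0.12, "grip": 30},
  {"xyz": [0, 0, 0], "roll": 0.12, "grip": 30},
  {"xyz": [0, 0, 0], "roll": 0.12, "grip": 30},
])

```text
time_s: 6.7
position: [0.5412, -0.2608, 0.1989]
tcp_rot: [[0.806, 0.591, -0.002], [0.591, -0.806, 0.002], [-0.001, -0.003, -1.0]]
force: [-0.7, -1.9, -0.8]
opening: 0.505
grasp_force: 30.0
```

Request:
move_arm([
  {"xyz": [0, 0, 0], "roll": 0.12, "grip": 30},
  {"xyz": [0, 0, 0], "roll": 0.12, "grip": 30},
  {"xyz": [0, 0, 0], "roll": 0.12, "grip": 30},
  {"xyz": [0, 0, 0], "roll": 0.12, "grip": 30},
  {"xyz": [0, 0, 0], "roll": 0.12, "grip": 30},
])

```text
time_s: 7.12
position: [0.5412, -0.2608, 0.199]
tcp_rot: [[0.999, 0.033, -0.002], [0.033, -0.999, 0.002], [-0.002, -0.002, -1.0]]
force: [-0.9, -1.0, -0.8]
opening: 0.502
grasp_force: 30.0
```

Request:
move_arm([
  {"xyz": [0, 0, 0], "roll": 0.12, "grip": 30},
  {"xyz": [0, 0, 0], "roll": 0.12, "grip": 30},
  {"xyz": [0, 0, 0], "roll": 0.04, "grip": 30},
  {"xyz": [0, 0, 0], "roll": 0, "grip": 30},
  {"xyz": [0, 0, 0], "roll": 0, "grip": 30},
])

```text
time_s: 7.53
position: [0.5415, -0.2614, 0.1993]
tcp_rot: [[0.971, -0.238, -0.002], [-0.238, -0.971, 0.002], [-0.002, -0.001, -1.0]]
force: [-1.0, -0.1, -0.8]
opening: 0.507
grasp_force: 30.0
```

Run:
```python
from h import *
p,R=st(); im,d,K,T,P=snap("wrist"); cv2.imwrite("pics/w2.png",im[:,:,::-1])
np.savez("w2.npz",im=im,P=P,d=d)
rect(P,p[:2],.07,p[2]+.01,p[2]+.045)
c=rect(P,(.544,-.297),.15,.03,.1)
rect(P,(.544,-.297),.03,.075,.1)
im,d,K,T,P=snap("scene"); cv2.imwrite("pics/s2.png",im[:,:,::-1])
for z in((.03,.1),(.075,.1)): rect(P,(.544,-.297),.15 if z[0]<.05 else .03,*z)
```

```text
t 7.53 p [ 0.5415 -0.2614  0.1993] yang -103.76 zax [-0.002  0.002 -1.   ] F [-1.  -0.1 -0.8] op 0.507 gf 30.0
7711 c 544.2 -261.3 wh 65.2 66.2 long ang -14.1 z 0.2295
22100 c 565.9 -303.2 wh 170.9 188.1 long ang -13.6 z 0.0596
few 0
3648 c 564.8 -301.5 wh 174.5 193.2 long ang -14.3 z 0.0554
121 c 547.1 -297.7 wh 14.6 39.5 long ang -14.1 z 0.0863
```

View pics/w2.png

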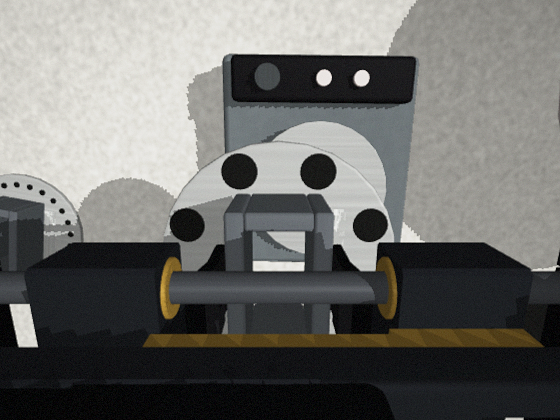

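View pics/s2.png

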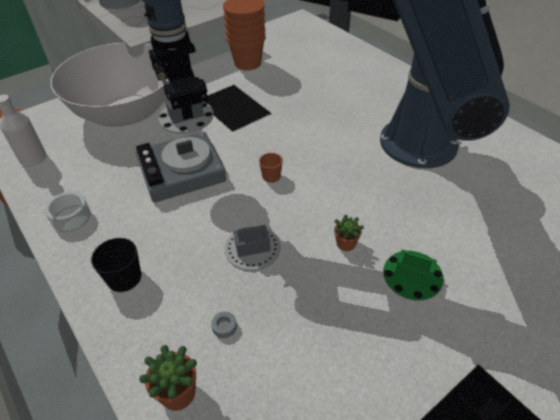

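Wrist view: the plate is held at (280,200) with the seeder behind it, the key hidden beneath. Scene view: the plate is held short of the seeder and the fine plate is untouched. I refine the deck and key centre using several cameras.

Run:
```python
from h import *
from scipy.optimize import least_squares
def deck(P,n):
    m=(np.hypot(P[...,0]-.546,P[...,1]+.297)<.08)&(P[...,2]>.0565)&(P[...,2]<.064)
    q=P[m][:,:2]; h=cv2.convexHull((q*1000).astype(np.float32))[:,0]
    r=least_squares(lambda a:np.hypot(h[:,0]-a[0],h[:,1]-a[1])-60,[546,-297],loss="soft_l1")
    print(n,m.sum(),r.x.round(1),"res",np.abs(r.fun).mean().round(2))
    k=(np.hypot(P[...,0]-.546,P[...,1]+.297)<.03)&(P[...,2]>.084)&(P[...,2]<.096)
    if k.sum()>15: print("key",k.sum(),cv2.minAreaRect((P[k][:,:2]*1000).astype(np.float32)),P[k].mean(0).round(4))
for n in("top0","scene0","w2"): deck(np.load(n+".npz")["P"],n)
```

```text
top0 1656 [ 545.4 -298.1] res 4.15
key 88 ((543.8778686523438, -297.7599182128906), (12.646963119506836, 40.62109375), 75.1447525024414) [ 0.5434 -0.297   0.0894]
scene0 1011 [ 547.9 -298.8] res 4.09
key 69 ((547.0958251953125, -297.8890380859375), (12.81833267211914, 39.82605743408203), 77.54883575439453) [ 0.5472 -0.2973  0.0884]
w2 3959 [ 564.7 -300.2] res 7.02
```

Request:
move_arm([
  {"xyz": [5.9, 16.8, 0], "roll": 0, "grip": 30},
  {"xyz": [6, 16.9, 0], "roll": 0, "grip": 30},
  {"xyz": [0, 0, 20], "roll": 0, "grip": 30},
  {"xyz": [0, 0, 30], "roll": 0, "grip": 30},
  {"xyz": [0, 0, 20], "roll": 0, "grip": 30},
])

```text
time_s: 8.05
position: [0.5452, -0.2995, 0.1286]
tcp_rot: [[0.971, -0.24, -0.0], [-0.24, -0.971, -0.0], [-0.0, 0.0, -1.0]]
force: [0.0, 0.7, -2.1]
opening: 0.507
grasp_force: 30.0
```

Request:
move_arm([
  {"xyz": [0, 0, 13], "roll": 0, "grip": 30},
  {"xyz": [0, 0, 4], "roll": 0, "grip": 30},
  {"xyz": [0, 0, 0], "roll": 0, "grip": 30},
  {"xyz": [0, 0, 0], "roll": 0, "grip": 30},
  {"xyz": [0, 0, 0], "roll": 0, "grip": 30},
])

```text
time_s: 8.47
position: [0.5464, -0.2992, 0.1143]
tcp_rot: [[0.971, -0.24, 0.002], [-0.24, -0.971, -0.002], [0.003, 0.001, -1.0]]
force: [-0.7, 0.1, -0.2]
opening: 0.504
grasp_force: 30.0
```

Run:
```python
from h import *
p,R=st(); print("shift mm",(R.T@(np.array([.545,-.297,.075])-p)*1000).round(1))
im,d,K,T,P=snap("scene"); cv2.imwrite("pics/s3.png",cv2.resize(im[90:210,110:270],(800,600),interpolation=3)[:,:,::-1])
```

```text
t 8.47 p [ 0.5464 -0.2992  0.1143] yang -103.88 zax [ 0.002 -0.002 -1.   ] F [-0.7  0.1 -0.2] op 0.504 gf 30.0
shift mm [-2.  -1.9 39.3]
```

View pics/s3.png

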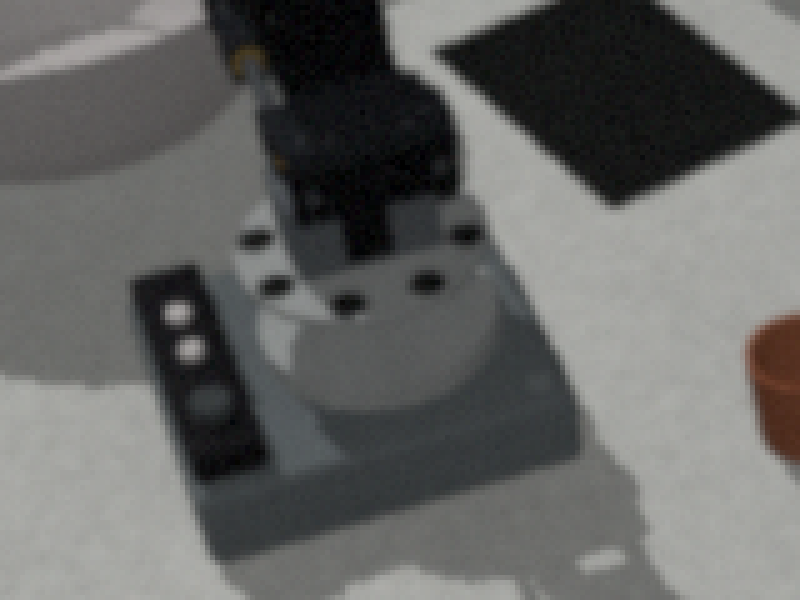

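The crop shows the plate held level just above the deck and lined up with the seeder. I descend gently.

Request:
move_arm([
  {"xyz": [-1.5, -1.5, 0], "roll": 0, "grip": 30},
  {"xyz": [0, 0, 4], "roll": 0, "grip": 30},
  {"xyz": [0, 0, 4], "roll": 0, "grip": 30},
  {"xyz": [0, 0, 4], "roll": 0, "grip": 30},
  {"xyz": [0, 0, 0], "roll": 0, "grip": 30},
])

```text
time_s: 8.93
position: [0.5438, -0.2959, 0.1]
tcp_rot: [[0.971, -0.24, -0.002], [-0.24, -0.971, 0.001], [-0.002, -0.001, -1.0]]
force: [-0.2, -0.4, -2.1]
opening: 0.507
grasp_force: 30.0
```

Request:
move_arm([
  {"xyz": [0, 0, 5], "roll": 0, "grip": 30},
  {"xyz": [0, 0, 5], "roll": 0, "grip": 30},
  {"xyz": [0, 0, 5], "roll": 0, "grip": 30},
  {"xyz": [0, 0, 4], "roll": 0, "grip": 30},
  {"xyz": [0, 0, 0], "roll": 0, "grip": 30},
])

```text
time_s: 9.35
position: [0.5437, -0.2959, 0.0807]
tcp_rot: [[0.971, -0.24, -0.002], [-0.24, -0.971, 0.001], [-0.002, -0.001, -1.0]]
force: [-0.1, 0.1, -2.0]
opening: 0.503
grasp_force: 30.0
```

Request:
move_arm([
  {"xyz": [0, 0, 2], "roll": 0, "grip": 30},
  {"xyz": [0, 0, 1.5], "roll": 0, "grip": 30},
  {"xyz": [0, 0, 1], "roll": 0, "grip": 30},
  {"xyz": [0, 0, 0.5], "roll": 0, "grip": 30},
  {"xyz": [0, 0, 0], "roll": 0, "grip": 30},
])

```text
time_s: 9.77
position: [0.5444, -0.2964, 0.077]
tcp_rot: [[0.971, -0.24, 0.0], [-0.24, -0.971, -0.0], [0.0, 0.0, -1.0]]
force: [-0.7, 0.1, -1.4]
opening: 0.502
grasp_force: 30.0
```

Request:
move_arm([
  {"xyz": [0, 0, 1], "roll": 0, "grip": 30},
  {"xyz": [0, 0, 1], "roll": 0, "grip": 30},
  {"xyz": [0, 0, 0], "roll": 0, "grip": 30},
  {"xyz": [0, 0, 0], "roll": 0, "grip": 75},
  {"xyz": [0, 0, 0], "roll": 0, "grip": 75},
])

```text
time_s: 10.18
position: [0.5445, -0.2965, 0.0752]
tcp_rot: [[0.971, -0.24, 0.0], [-0.24, -0.971, -0.0], [0.0, 0.0, -1.0]]
force: [0.2, 0.0, -0.0]
opening: 0.583
grasp_force: 0.0
```

Request:
move_arm([
  {"xyz": [0, 0, 0], "roll": 0, "grip": 75},
  {"xyz": [0, 0, 0], "roll": 0, "grip": 75},
  {"xyz": [0, 0, 0], "roll": 0, "grip": 75},
  {"xyz": [0, 0, 0], "roll": 0, "grip": 75},
  {"xyz": [0, 0, 0], "roll": 0, "grip": 75},
])

```text
time_s: 10.6
position: [0.5444, -0.2964, 0.0751]
tcp_rot: [[0.971, -0.24, 0.0], [-0.24, -0.971, -0.0], [0.0, 0.0, -1.0]]
force: [0.3, -0.0, 0.6]
opening: 0.744
grasp_force: 0.0
```

Released. I retreat straight up and back, then check.

Request:
move_arm([
  {"xyz": [0, 0, -10], "roll": 0, "grip": 80},
  {"xyz": [0, 0, -25], "roll": 0, "grip": 80},
  {"xyz": [0, 0, -40], "roll": 0, "grip": 80},
  {"xyz": [0, 0, -40], "roll": 0, "grip": 80},
  {"xyz": [0, 0, -30], "roll": 0, "grip": 80},
])

```text
time_s: 11.02
position: [0.5451, -0.2969, 0.224]
tcp_rot: [[0.971, -0.24, 0.003], [-0.24, -0.971, -0.002], [0.003, 0.002, -1.0]]
force: [0.2, -0.6, -0.1]
opening: 0.799
grasp_force: 0.0
```

Request:
move_arm([
  {"xyz": [0, -30, 0], "roll": 0, "grip": 80},
  {"xyz": [0, -40, 0], "roll": 0, "grip": 80},
  {"xyz": [0, -40, 0], "roll": 0, "grip": 80},
  {"xyz": [0, -30, 0], "roll": 0, "grip": 80},
  {"xyz": [0, 0, 0], "roll": 0, "grip": 80},
])

```text
time_s: 11.43
position: [0.5783, -0.1545, 0.221]
tcp_rot: [[0.972, -0.235, 0.0], [-0.235, -0.972, 0.003], [-0.0, -0.003, -1.0]]
force: [0.2, 0.8, -0.3]
opening: 0.799
grasp_force: 0.0
```

Run:
```python
from h import *
st()
a=[]
for n in("top","scene"):
    im,d,K,T,P=snap(n); print(n)
    rect(P,(.545,-.297),.06,.095,.115)   # hub top if seated: .106
    rect(P,(.564,.016),.06,.03,.06)
    for k in range(4):
        t=k*np.pi/2-.24+.0; c=np.array([.545+.05*np.cos(t),-.297+.05*np.sin(t)])
        z=P[...,2][(np.hypot(P[...,0]-c[0],P[...,1]-c[1])<.008)]; print(np.median(z).round(4) if len(z) else None)
    if n=="top": u,v=360,110
    else: u,v=130,105
    a.append(cv2.resize(im[v:v+100,u:u+100],(400,400),interpolation=3))
cv2.imwrite("pics/f.png",np.hstack(a)[:,:,::-1])
```

```text
t 11.43 p [ 0.5783 -0.1545  0.221 ] yang -103.57 zax [ 0.     0.003 -1.   ] F [ 0.2  0.8 -0.3] op 0.799 gf 0.0
top
281 c 542.4 -296.4 wh 43.7 73.7 long ang -16.2 z 0.1052
315 c 565.4 15.6 wh 44.3 72.8 long ang -24.7 z 0.0455
0.0663
None
0.0656
0.0656
scene
255 c 552.3 -298.5 wh 47.8 57.7 long ang -13.9 z 0.1032
544 c 567.6 14.7 wh 47.6 72.1 long ang -25.6 z 0.0435
0.0651
0.0643
0.066
None
```

View pics/f.png

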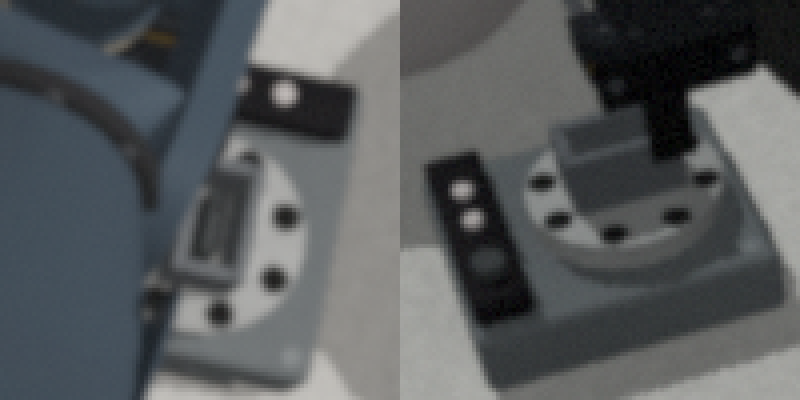

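The plate sits flat over the key: disc top at 0.066 m and hub top at about 0.105 m, against 0.106 m expected for a seated plate. The arm is clear and the fine plate has not moved.

```bash
python3 -c "
from rig import bot
print(bot.hand_in())"
```

```text
the job is handed in; nothing more can be done
None
```

The coarse plate is seated flat over the key on the seeder's deck and released, the fine plate was left where it lay, and the job is handed in; no verdict came back.

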